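Draw the half-sold tray forward with the tray puller

ROBOT

A 6-joint arm with a two-finger parallel gripper is mounted at the origin on the work surface. World frame = base frame: x ahead of the robot, y to its left, z up, the work surface at z = 0. Lengths are in m, angles in degrees, forces in N, time in s.
With the tool pointing down it reaches from about 0.4 to 0.825 m from the base axis. Payload 7 kg.
Tool frame: the origin (TCP) lies at the centre of the arm's flange, where the gripper is bolted on; the fingertips stand 178 mm ahead of it and the grasp point (between the pads) lies 159 mm ahead of it (tip_reach is the distance from the TCP to the fingertips, in m); z points along the fingers, y is the line along which they close (so a half turn about z gives the same grasp; the last joint's range is limited). The gripper opens to 88 mm and grips with 3 to 60 N. Pads are 19 mm wide; open, the fingers measure 130 mm over their backs; the gripper's body (78 mm by 193 mm) begins 47 mm behind the grasp point.
Start: joints at [92.137, 20.546, 0.682, 0, -70.136, -16.507], TCP at [0.168, 0.654, 0.405] pointing down, gripper open.
Joint ranges: [-176.03, 176.03], [-82.01, 121.73], [-58.28, 71.71], [-173.87, 95.51], [-174.79, -0.11], [-173.66, 173.66]. Speed limits (degrees/s): [136.94, 136.94, 172.46, 180, 180, 180].

INTERFACE

Orientations are given as [roll, pitch, yaw] about the fixed x, y, z axes, in that order (R = Rz(yaw) Ry(pitch) Rx(roll)).
In Python, from plant import * gives the robot as it stands.
- The arm moves only by the shell command python3 -m handwheel 'ROWS'. ROWS is JSON, a list of rows, each a list of 7 numbers: the opening, from -1 (shut) to 1 (fully open), then the shift along the tool's x, y, z as a fraction of full scale, then the turn, a rotation vector about the tool's x, y, z as a fraction of full scale. A call has 1 to 5 rows; each row shifts and turns the commanded pose from where the row before left it, along the tool's axes as they then stand; what a row does not reach is not made up. Full scale, the value 1, is 0.025 m for a shift and 6 degrees for a turn. A row lasts 1/8 s, in which the tool goes at most 62.5 mm and 10.7 degrees, less where a joint would pass 70% of its speed; a pose out of reach is approached as far as the arm can. A call with a number of a shift or a turn outside -1 to 1 is refused whole. A call with a gripper value outside its range is refused whole. The fingers move at their own pace and stop on an object; the grip force is fixed at half the most. Time passes only in rows, so rows that do not move let the fingers close. It gives the time, the measured TCP pose, the force, the opening and the grip force at its end, in the units of the state.
- get_obs(): the state, without advancing time (a new reading comes with each control period).
- snapshot(name): name is "scene" or "top" or "wrist"; returns a dict with "color" (480x640x3 uint8, red, green, blue), "fx", "fy", "cx", "cy" (pixels), "R" (3x3) and "t" (3): a world point X has camera coordinates R X + t; the wrist camera has in their place "tool_from_camera" (4x4, takes a point from camera to tool coordinates, whose origin is the TCP and whose axes are the flange's). Camera axes: x right, y down, z forward; pixel columns grow to the right and rows downward; lengths in m; the calibration is good to about 2 mm. A picture is of the moment at which its call begins: read the wrist's pose just before it. There is no depth.
- close_job(): hands the job in; it is judged then, once.
The state is a dict: "clock": time; "joint_pos": joint angles; "qvel": joint speeds; "tau": joint torques, N m; "tool_pos": TCP position; "orientation": TCP orientation; "force": force on the tool from outside, world axes, zero at the start; "moment": the same for the moment, N m; "opening": finger opening in m; "gripper_force": force on a finger pad.
Only numpy, scipy, OpenCV 4.12 (cv2) and the standard library are available. Lean on these libraries where they do the work, as an engineer would, in place of code of your own. Each camera call takes 0.05 s, during which the arm holds its last target. There are 200 camera calls.

TASK

The front of the bun tray under the low glass guard is sold out. Take the tray puller, which was put away the wrong way round with only its blade end sticking out from under the glass, regrip it by its wooden handle, and with its blade draw that tray straight forward until its near edge stands about 5 cm out in front of the glass, buns still on it. Then lay the puller flat on the counter in front of the glass with its handle towards you; touch the trays and buns only with the puller and leave everything else where it is.

Things in the scene. Friction and masses are not known exactly. Their poses are not given: they have to be found in the camera images.
- guard: Low glass shelf 8 mm thick, 580 mm wide (y), 300 mm deep (x), underside 100 mm up, on four 16 mm corner posts (front ones at y = +-281, x = 3 to 19 mm), open towards the robot, glass pane on the far side; a tin stands on it far left (x 255, y 235 mm, top 230 mm up). Fixed. Origin: on the counter under the middle of its front (robot-side) edge; x points in under the glass, y left, z up.
- puller: Tray puller, 210 mm, 150 g, lying flat. Along its x (to the blade): dark wooden handle -105 to -15 mm (28 wide, 30 high), 10 mm round steel rod to 100, flat crosswise blade 100 to 105 (64 wide, 30 high). Centre line 15 mm up. Origin: underside, mid-length; balances near x = 4 mm. Starts beside the trays, blade 65 to 85 mm out in front of the glass, pointing to the robot, handle wholly under the glass.
- puller_blade (a point): Centre of the puller's blade, 15 mm above its lower edge.
- puller_butt (a point): Centre of the butt end of the puller's handle, 15 mm above its underside.
- tray: Half-sold bun tray, to be drawn: open aluminium tray 160 long (x) x 140 wide (y) x 18 mm high, walls and floor 4 mm, about 350 g; three loose buns fill its far part, only about 36 mm behind the near wall is empty. Slides on the counter when its near wall is pulled from inside. Origin: centre of underside; x points away from the robot. Starts with its near edge 45 to 65 mm in under the glass.
- tray_near (a point): Top of the middle of the tray's near (robot-side) outer edge, 80 mm from the tray's origin along its -x, 18 mm up.
- bun1: A loose bun on the tray, 56 mm across, 42 mm high, far row. Origin: centre of its underside, on the tray's floor.
- bun2: A loose bun on the tray, the same size, far row. Origin: centre of its underside.
- bun3: A loose bun on the tray, the same size, middle row, the nearest to the robot. Origin: centre of its underside.
- full_tray: The full tray beside it, the same tray with four buns in two rows, not to be moved. Origin: centre of its underside; x points away from the robot.
- jar: A jam jar 60 mm across and 82 mm high standing under the front of the glass, beside the trays on the side away from the puller. Origin: centre of its underside.
- fork_tin: A green tin 72 mm across and 105 mm high, with wooden forks up to 175 mm high, on the counter to the right. Origin: centre of its underside.
- card: A blank price card 75 mm wide, up to 107 mm high, in a wooden block 45 by 85 by 22 mm, on the counter to the left. Origin: centre of its underside.

How it is judged (in metres and radians):
On the way, in this order (a step that is already met when the one before it is completed fails the run):
1. the puller has been drawn out, all of it in front of the glass guard (x of each of puller_butt, puller_blade in the frame of guard below 0 m), for 0.1 s.
2. the puller, held by its wooden handle, is drawing the tray: blade against the tray and the tray on its way forward (x of the grasp point in the frame of puller between -0.115 and -0.005 m and contact force between the fingers and puller above 1 N and contact force between puller and tray above 0.3 N and distance of tray from where it was at the start of the episode above 0.02 m), for 0.1 s.
3. the tray's near edge stands 2 to 8 cm out in front of the glass (x of tray_near in the frame of guard between -0.08 and -0.02 m), for 0.2 s.
At the end, for the whole second after the job is handed in: The tray's near edge is 2 to 8 cm out in front of the glass, square to it within 0.2 rad, its three buns upright inside the rims; the puller lies flat, let go, off the tray, in front of the glass (blade at most 3 cm under it), within 0.7 rad of straight, butt 12 cm or more in front. All at rest (all of step 3 and angle between the x axis of tray and the x axis of guard, either way round below 0.2 rad and x of bun1 in the frame of tray between -0.075 and 0.075 m and y of bun1 in the frame of tray between -0.065 and 0.065 m and x of bun2 in the frame of tray between -0.075 and 0.075 m and y of bun2 in the frame of tray between -0.065 and 0.065 m and x of bun3 in the frame of tray between -0.075 and 0.075 m and y of bun3 in the frame of tray between -0.065 and 0.065 m and angle between each of bun1, bun2, bun3's own z axis and vertical below 0.5 rad and linear speed of each of tray, puller below 0.01 m/s and contact force between puller and tray below 0.2 N and x of puller_blade in the frame of guard below 0.03 m and x of puller_butt in the frame of guard below -0.12 m and angle between the x axis of puller and the x axis of guard, either way round below 0.7 rad and height (world z) of puller between -0.004 and 0.006 m and angle between puller's own z axis and vertical below 0.1 rad and contact force between the fingers and puller below 0.1 N); the robot touches nothing.
It fails at once if the full tray is shifted by more than 15 mm (distance of full_tray from where it was at the start of the episode above 0.015 m).
It fails at once if the jam jar is shifted by more than 20 mm or tipped (distance of jar from where it was at the start of the episode above 0.02 m or angle between jar's own z axis and vertical above 0.3 rad).
It fails at once if the fork tin or the price card is shifted by more than 20 mm or tipped (distance of any of fork_tin, card from where it was at the start of the episode above 0.02 m or angle between any of fork_tin, card's own z axis and vertical above 0.3 rad).
It fails at once if the robot itself touches a tray or a bun (contact force between any of the fingers, the arm and tray above 0.5 N or contact force between any of the fingers, the arm and full_tray above 0.5 N or contact force between any of the fingers, the arm and bun1 above 0.5 N or contact force between any of the fingers, the arm and bun2 above 0.5 N or contact force between any of the fingers, the arm and bun3 above 0.5 N).
It fails at once if a bun leaves the tray (x of any of bun1, bun2, bun3 in the frame of tray above 0.085 m or x of any of bun1, bun2, bun3 in the frame of tray below -0.085 m or y of any of bun1, bun2, bun3 in the frame of tray above 0.075 m or y of any of bun1, bun2, bun3 in the frame of tray below -0.075 m).
It also fails if it takes over 67 s, if anything falls off the work surface, if the arm or the gripper's body presses on something with over 40 N, if the wrist force passes 120 N, or if a joint passes its speed limit or range.

## Working session

There is one attempt and no reset: what is moved stays moved. The work goes in short steps, Python scripts to look and compute and a shell command to move; the robot and the scene stay as the last step left them, time stands still between calls to the robot, and variables do not carry over. Pictures are saved under pics/ and viewed, at most 10 in all, crops included, and the job is handed in when it is done.

```bash
mkdir -p pics; ls; cat > h.py <<'E'
from plant import *
import numpy as np, cv2
from scipy.spatial.transform import Rotation as Ro
def cam(name):
    o=get_obs(); s=snapshot(name); 
    if name=="wrist":
        T=np.eye(4); T[:3,:3]=Ro.from_euler('xyz',o['orientation'],degrees=True).as_matrix(); T[:3,3]=o['tool_pos']
        C=T@np.array(s['tool_from_camera']); s['Rw']=C[:3,:3]; s['c']=C[:3,3]
    else:
        R=np.array(s['R']); s['Rw']=R.T; s['c']=-R.T@np.array(s['t'])
    return s
def save(s,f): cv2.imwrite('pics/'+f,cv2.cvtColor(s['color'],cv2.COLOR_RGB2BGR))
def ray(s,u,v,z):
    d=s['Rw']@np.array([(u-s['cx'])/s['fx'],(v-s['cy'])/s['fy'],1]); 
    return s['c']+d*(z-s['c'][2])/d[2]
def proj(s,X):
    p=s['Rw'].T@(np.array(X)-s['c']); return s['cx']+s['fx']*p[0]/p[2], s['cy']+s['fy']*p[1]/p[2]
E
python3 - <<'E'
from h import *
for n in("top","scene"):
    s=cam(n); save(s,n+'0.png'); print(n,s['c'],s['fx'],s['Rw'][:,2])
o=get_obs(); print(o)
E
```

```text
pics
top [ 0.42049981 -0.02568549  1.39782123] 562.0538445868403 [ 0.14862025  0.02206526 -0.98864814]
scene [1.07029361 0.59681941 0.93297975] 449.32953851102906 [-0.39515841 -0.5168827  -0.75939588]
{'clock': 0.1, 'joint_pos': array([ 9.21374724e+01,  2.05865824e+01,  6.39250717e-01, -1.63052664e-02,
       -7.01348571e+01, -1.65063040e+01]), 'qvel': array([ 0.01659518, -0.08280349,  0.15870466,  0.08030386,  0.02839016,
       -0.00483187]), 'tau': array([-1.84630233e-03, -5.84167850e+01,  2.93751276e+01,  7.01544240e+00,
        1.02132914e-02, -5.56771636e-05]), 'tool_pos': array([0.16748106, 0.65371913, 0.40383086]), 'orientation': array([ 1.79916843e+02, -8.65632108e-03, -1.43743769e+01]), 'force': array([ 0.05776114, -0.19247086,  0.1629179 ]), 'moment': array([-0.02769966,  0.01081831,  0.02818928]), 'gripper_force': 0.0, 'opening': 0.08741552727078124}
```

View pics/top0.png

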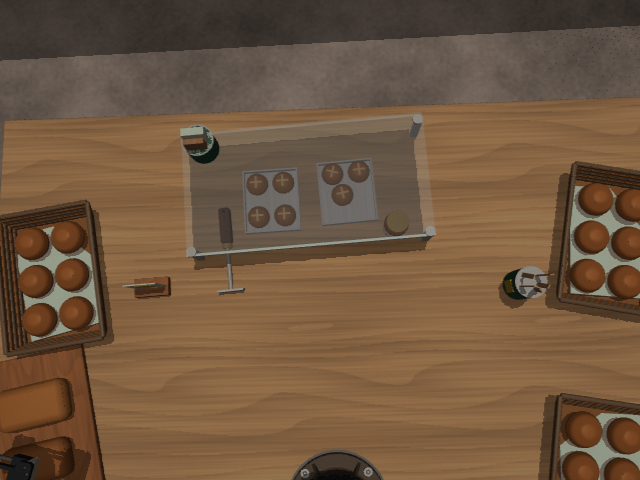

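View pics/scene0.png

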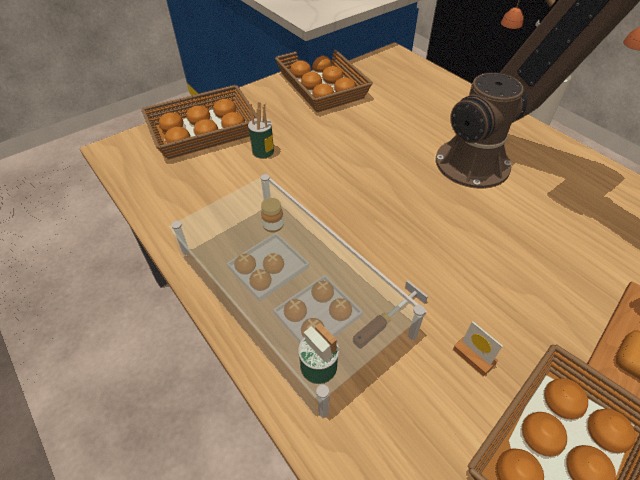

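The top view shows the puller's blade at about (231,291), its handle at (225,225) under the glass, the sold-out tray at (347,192), the full tray at (271,200) and the jar at (397,222). The front glass edge runs (193,252) to (432,234), the card is at (150,287) and the fork tin at (525,285). I'll enlarge it to read off the corners.

```bash
python3 - <<'E'
import cv2
a=cv2.imread('pics/top0.png')[150:310,175:445]
a=cv2.resize(a,None,fx=2.9,fy=2.9,interpolation=cv2.INTER_CUBIC); cv2.imwrite('pics/crop.png',a)
E
```

```text
(no output)
```

View pics/crop.png

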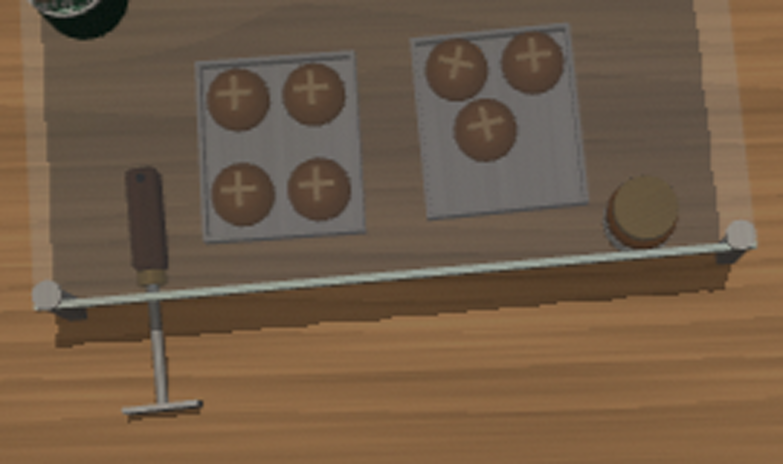

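The crop shows the blade's top edge from (124,411) to (202,404), the butt at (142,168), and the front edge from (60,305) to (725,247). The tray corners are (427,218), (588,202), (411,40) and (569,25), and the jar lid is at (645,207).

```bash
python3 - <<'E'
from h import *
np.set_printoptions(precision=4,suppress=True)
s=cam("top")
f=lambda u,v,z: ray(s,175+u/2.9,150+v/2.9,z)[:2]
a,b=f(60,303,.104),f(725,246,.104)
pl=(f(47,296,.108),f(740,236,.108))
d=a-b; yh=d/np.linalg.norm(d); yh2=(pl[0]-pl[1]);print('post dist',np.linalg.norm(yh2)); 
yaw=np.degrees(np.arctan2(-yh[0],yh[1])); print('guard yaw',yaw,np.degrees(np.arctan2(-yh2[0],yh2[1])))
xh=np.array([yh[1],-yh[0]])
mid=(pl[0]+pl[1])/2; O=mid+xh*(np.dot(a-mid,xh)+np.dot(b-mid,xh))/2
print('O',O,'xh',xh)
for n,u,v,z in [('bladeL',124,409,.03),('bladeR',202,403,.03),('butt',142,168,.03),('ferrule',150,280,.025),('tn1',427,218,.018),('tn2',588,202,.018),('tf1',411,40,.018),('tf2',569,25,.018),
 ('fn1',205,241,.018),('fn2',365,231,.018),('ff1',197,62,.018),('ff2',353,52,.018),('jar',645,207,.082),('bun3',486,130,.046)]:
    p=f(u,v,z); q=p-O; print(n,p,'guard',q@xh,q@yh)
for n,u,v,z in [('card',150,285,.03),('fork',527,284,.105)]:
    p=ray(s,u,v,z)[:2];q=p-O; print(n,p,q@xh,q@yh)
E
```

```text
post dist 0.5570264745338719
guard yaw 3.1366469858437207 3.1822587049647755
O [0.6019 0.0432] xh [0.9985 0.0547]
bladeL [0.5051 0.2767] guard -0.0838402629182946 0.23837194290646943
bladeR [0.5082 0.2108] guard -0.08435214307792148 0.17238547679368513
butt [0.7114 0.2614] guard 0.12134554786520103 0.21179878544168515
ferrule [0.6147 0.2556] guard 0.024429274610758955 0.21132483912098432
tn1 [0.662  0.0178] guard 0.05860641411996649 -0.02873984842732191
tn2 [ 0.6714 -0.1208] guard 0.06045259962409897 -0.1676519301374162
tf1 [0.8202 0.0276] guard 0.2171882112302896 -0.027599708636549047
tf2 [ 0.8289 -0.1107] guard 0.21821353745061567 -0.16617564731399048
fn1 [0.6481 0.2094] guard 0.05523719523551493 0.16339300747551286
fn2 [0.6524 0.0713] guard 0.05195086075351661 0.025291663439551203
ff1 [0.807  0.2155] guard 0.2142799297802602 0.1607345779563611
ff2 [0.8112 0.0785] guard 0.2109750128765955 0.02379185562065006
jar [ 0.6541 -0.1627] guard 0.04087541456959571 -0.2085388953550073
bun3 [ 0.7311 -0.0352] guard 0.12479151090924781 -0.08537388265468679
card [0.5248 0.4437] -0.05507098910366613 0.4040573916563416
fork [ 0.4957 -0.4477] -0.13288611084663007 -0.48444866967412553
```

```bash
cat >> h.py <<'E'
def need(x,y,z,yaw):
    "remaining shift in tool axes (full-scale units) and turn units about tool z, for tool-down TCP target"
    o=get_obs(); R=Ro.from_euler('xyz',o['orientation'],degrees=True)
    d=R.inv().apply(np.array([x,y,z])-o['tool_pos'])/.025
    T=Ro.from_euler('xyz',[180,0,yaw],degrees=True)
    r=(R.inv()*T).as_rotvec(degrees=True)/6
    print('t',round(o['clock'],2),'pos',o['tool_pos'].round(4),'rpy',o['orientation'].round(1),'F',o['force'].round(1),'open',round(o['opening'],4),'gf',round(o['gripper_force'],1),'J',o['joint_pos'].round(0))
    print('need shift',d.round(2),'turn',r.round(2))
E
python3 -m handwheel '[[1,1,0.67,0,0,0,0],[1,1,0.67,0,0,0,0],[1,1,0.67,0,0,0,0],[1,1,0.67,0,0,0,0],[1,1,0.67,0,0,0,0]]'
python3 -m handwheel '[[1,1,0.67,0,0,0,0],[1,1,0.67,0,0,0,0],[1,1,0.67,0,0,0,0],[1,1,0.67,0,0,0,0],[1,1,0.67,0,0,0,0]]'
python3 -m handwheel '[[1,1,0.67,0,0,0,0],[1,1,0.67,0,0,0,0],[1,1,0.67,0,0,0,0],[1,0,0,0,0,0,-1],[1,0,0,0,0,0,-1]]'
python3 -m handwheel '[[1,0,0,0,0,0,-1],[1,0,0,0,0,0,-0.2],[1,0,0,0,0,0,0]]'
python3 -c "from h import *; need(.5315,.246,.28,4.9)"
```

```text
clock: 0.78
tool_pos: [0.2693, 0.5399, 0.4049]
orientation: [-180.0, 0.0, -14.4]
force: [0.8, 0.5, -0.1]
opening: 0.0876
gripper_force: 0.0
clock: 1.4
tool_pos: [0.3693, 0.4276, 0.4049]
orientation: [-180.0, -0.0, -14.4]
force: [-0.2, -0.2, -0.5]
opening: 0.0876
gripper_force: 0.0
clock: 2.02
tool_pos: [0.4291, 0.3605, 0.4049]
orientation: [-180.0, -0.0, -2.3]
force: [1.3, 0.4, 0.0]
opening: 0.0876
gripper_force: 0.0
clock: 2.4
tool_pos: [0.4285, 0.3617, 0.4048]
orientation: [-180.0, -0.0, 4.7]
force: [0.4, 0.2, 0.6]
opening: 0.0874
gripper_force: 0.0
t 2.4 pos [0.4285 0.3617 0.4048] rpy [-180.    -0.     4.7] F [0.4 0.2 0.6] open 0.0874 gf 0.0 J [ 60.  10. -14.   0. -66.  35.]
need shift [3.73 4.95 4.99] turn [-0.   -0.   -0.03]
```

```bash

python3 -m handwheel '[[1,0.75,1,1,0,0,0],[1,0.75,1,1,0,0,0],[1,0.75,1,1,0,0,0],[1,0.75,1,1,0,0,0],[1,0.73,0.95,0.5,0,0,0]]'
python3 -m handwheel '[[1,0,0,0,0,0,0],[1,0,0,0,0,0,0]]' >/dev/null
python3 - <<'E'
from h import *
need(.5315,.246,.184,4.9)
s=cam('wrist'); save(s,'w1.png'); print(s['c'],[np.round(proj(s,p)) for p in ([.5066,.2438,.03],[.5315,.246,.02])])
E
```

```text
clock: 3.02
tool_pos: [0.532, 0.2456, 0.2907]
orientation: [179.9, 0.1, 4.7]
force: [-0.1, 0.4, 0.8]
opening: 0.0877
gripper_force: 0.0
t 3.27 pos [0.5317 0.2469 0.2924] rpy [-180.    -0.     4.8] F [ 0.4 -0.4 -0.3] open 0.0876 gf 0.0 J [ 44.  18. -19.   0. -53.  51.]
need shift [-0.01  0.04  4.34] turn [-0.   -0.   -0.02]
[0.61464971 0.25319893 0.27174039] [array([319., 278.]), array([318., 238.])]
```

View pics/w1.png

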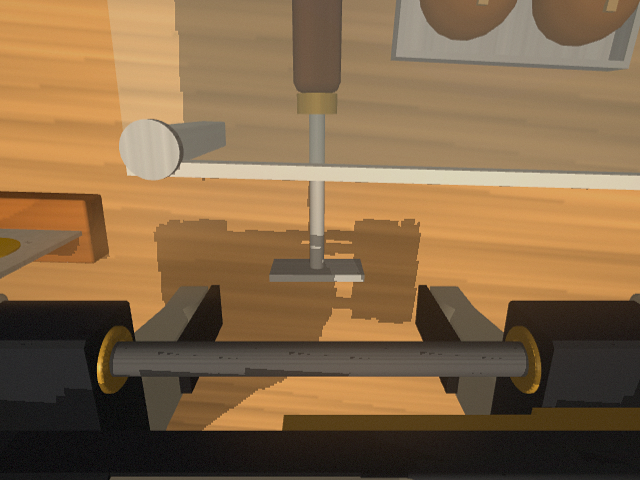

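The wrist view shows the rod at column 317, midway between the fingers, the blade at (316,270) where predicted, and the glass edge at row 170-180, clear ahead. I'll go down, grip, and draw back.

```bash

python3 -m handwheel '[[1,0,0,1,0,0,0],[1,0,0,1,0,0,0],[1,0,0,1,0,0,0],[1,0,0,0.9,0,0,0],[1,0,0,0.4,0,0,0]]'
python3 -m handwheel '[[-1,0,0,0,0,0,0],[-1,0,0,0,0,0,0],[-1,0,0,0,0,0,0],[-1,0,0,0,0,0,0],[-1,0,0,0,0,0,0]]'
python3 -m handwheel '[[-1,-0.3,0,0,0,0,0],[-1,-0.6,0,0,0,0,0],[-1,-0.6,0,0,0,0,0],[-1,-0.6,0,0,0,0,0],[-1,-0.6,0,0,0,0,0]]'

```

```text
clock: 3.95
tool_pos: [0.5311, 0.2475, 0.1842]
orientation: [180.0, 0.0, 4.9]
force: [-0.9, -0.5, 0.5]
opening: 0.0875
gripper_force: 0.0
clock: 4.58
tool_pos: [0.5317, 0.2468, 0.1849]
orientation: [-180.0, -0.0, 4.8]
force: [-0.0, 0.6, -0.5]
opening: 0.0436
gripper_force: 0.0
clock: 5.2
tool_pos: [0.4631, 0.241, 0.1847]
orientation: [180.0, 0.0, 4.8]
force: [0.9, 0.2, -0.9]
opening: 0.0088
gripper_force: 30.0
```

```bash

python3 -m handwheel '[[-1,-0.7,0,0,0,0,0],[-1,-0.7,0,0,0,0,0],[-1,-0.7,0,0,0,0,0],[-1,-0.7,0,0,0,0,0],[-1,-0.4,0,0,0,0,0]]'
python3 -m handwheel '[[-1,-0.3,0,0,0,0,0],[-1,0,0,0,0,0,0],[-1,0,0,0,0,0,0]]'
python3 - <<'E'
from h import *
s=cam('top'); a=cv2.cvtColor(s['color'],cv2.COLOR_RGB2BGR)[150:350,170:370]; cv2.imwrite('pics/t2.png',cv2.resize(a,None,fx=3,fy=3,interpolation=cv2.INTER_CUBIC))
E
```

```text
clock: 5.82
tool_pos: [0.3835, 0.2342, 0.1848]
orientation: [-180.0, 0.0, 4.9]
force: [0.4, 0.0, -0.9]
opening: 0.0091
gripper_force: 30.2
clock: 6.2
tool_pos: [0.3774, 0.2339, 0.1846]
orientation: [180.0, 0.0, 4.8]
force: [-0.7, 0.2, -0.6]
opening: 0.0087
gripper_force: 30.0
```

View pics/t2.png

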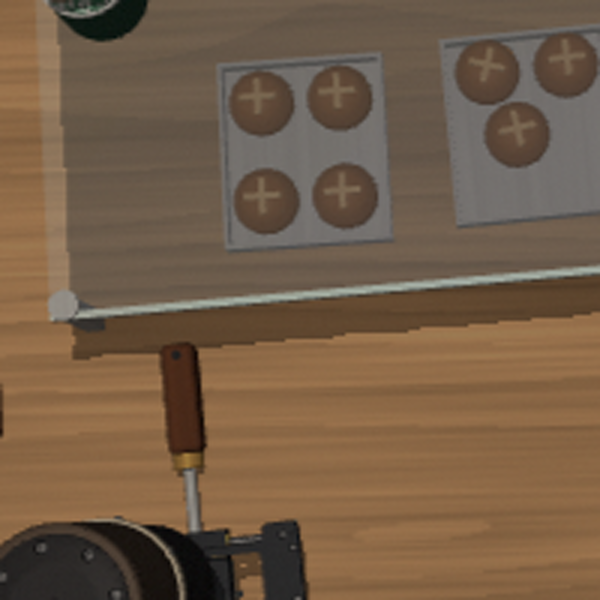

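The puller is out: butt at crop (179,344), handle's front end at (186,452), and a clear gap to the glass edge at row 313.

```bash

python3 -m handwheel '[[0.3,0,0,0,0,0,0],[0.3,0,0,0,0,0,0],[0.3,0,0,0,0,0,0],[1,0,0,0,0,0,0],[1,0,0,0,0,0,0]]'
python3 -m handwheel '[[1,0,0,-1,0,0,0],[1,0,0,-1,0,0,0],[1,0,0,0,0,0,0]]'
python3 - <<'E'
from h import *
s=cam('top'); f=lambda u,v,z: ray(s,170+u/3,150+v/3,z)[:2]
b=f(179,344,.03); e=f(187,452,.03); d=e-b; L=np.linalg.norm(d); print(b,e,L,'yaw',np.degrees(np.arctan2(-d[1],-d[0])))
g=b+d/L*.070; print(g, 'guard x of butt',(b-[.6019,.0432])@[.9985,.0547]); need(g[0],g[1],.184,np.degrees(np.arctan2(-d[1],-d[0])))
E
```

```text
clock: 6.88
tool_pos: [0.3773, 0.2339, 0.1847]
orientation: [-180.0, -0.0, 4.8]
force: [0.3, 1.6, -0.7]
opening: 0.0532
gripper_force: 0.3
clock: 7.25
tool_pos: [0.3775, 0.2342, 0.2362]
orientation: [-179.9, -0.1, 4.8]
force: [-0.5, -0.6, -0.4]
opening: 0.083
gripper_force: 0.0
[0.56885838 0.24735926] [0.48069582 0.24101357] 0.08839064126448024 yaw 4.116892988269758
[0.499039   0.24233386] guard x of butt -0.021824546004215482
t 7.3 pos [0.3772 0.2338 0.2352] rpy [-1.799e+02 -1.000e-01  4.800e+00] F [-0.1  0.6 -0.9] open 0.0854 gf 0.0 J [ 57.  10. -40.  -0. -40.  37.]
need shift [4.88 0.07 2.05] turn [-0.01 -0.01  0.12]
```

```bash

python3 -m handwheel '[[1,1,0,0,0,0,0.1],[1,1,0,0,0,0,0],[1,1,0,0,0,0,0],[1,1,0,0,0,0,0],[1,0.85,0.05,0.2,0,0,0]]'
python3 -m handwheel '[[1,0,0,1,0,0,0],[1,0,0,0.9,0,0,0],[-1,0,0,0,0,0,0],[-1,0,0,0,0,0,0],[-1,0,0,0,0,0,0]]'
python3 -m handwheel '[[-1,0,0,0,0,0,0],[-1,0,0,0,0,0,0],[-1,0,0,0,0,0,0]]'
python3 -m handwheel '[[-1,0,0,-1,0,0,0],[-1,0,0,-1,0,0,0],[-1,-0.5,0,-0.2,0,0,0],[-1,0,0,0,0,0,0]]'
python3 -c "from h import *; need(.43,.10,.235,-176)"
```

```text
clock: 7.92
tool_pos: [0.4989, 0.2416, 0.2285]
orientation: [180.0, 0.1, 4.2]
force: [-0.7, 0.9, -0.2]
opening: 0.0876
gripper_force: 0.0
clock: 8.55
tool_pos: [0.4981, 0.2416, 0.182]
orientation: [180.0, 0.0, 4.2]
force: [-0.6, 0.4, -1.1]
opening: 0.0631
gripper_force: 0.0
clock: 8.93
tool_pos: [0.4982, 0.2417, 0.1823]
orientation: [-180.0, -0.0, 4.2]
force: [-0.9, -0.8, -0.6]
opening: 0.0333
gripper_force: 0.0
clock: 9.43
tool_pos: [0.4845, 0.2403, 0.2369]
orientation: [-180.0, 0.0, 4.2]
force: [-0.5, -0.6, -3.1]
opening: 0.0275
gripper_force: 30.0
t 9.43 pos [0.4845 0.2403 0.2369] rpy [-180.     0.     4.2] F [-0.5 -0.6 -3.1] open 0.0275 gf 30.0 J [ 47.  18. -28.  -0. -44.  47.]
need shift [-2.59  5.44  0.08] turn [-1.000e-02 -0.000e+00 -2.996e+01]
```

```bash

python3 -m handwheel '[[-1,-0.5,0.9,0,0,0,0],[-1,-0.5,1,0,0,0,0],[-1,-0.5,1,0,0,0,0],[-1,-0.5,1,0,0,0,0],[-1,-0.5,1,0,0,0,0]]'
for i in 1; do
python3 -m handwheel '[[-1,0,0.5,0,0,0,0.4],[-1,0,0,0,0,0,0.8],[-1,0,0,0,0,0,1],[-1,0,0,0,0,0,1],[-1,0,0,0,0,0,1]]'
python3 -m handwheel '[[-1,0,0,0,0,0,1],[-1,0,0,0,0,0,1],[-1,0,0,0,0,0,1],[-1,0,0,0,0,0,1],[-1,0,0,0,0,0,1]]'
python3 -m handwheel '[[-1,0,0,0,0,0,1],[-1,0,0,0,0,0,1],[-1,0,0,0,0,0,1],[-1,0,0,0,0,0,1],[-1,0,0,0,0,0,1]]'
done
python3 -c "from h import *; need(.43,.10,.235,-176.4)"
```

```text
clock: 10.05
tool_pos: [0.4316, 0.1129, 0.2363]
orientation: [180.0, 0.1, 4.2]
force: [0.7, -1.2, -1.1]
opening: 0.0276
gripper_force: 30.0
clock: 10.68
tool_pos: [0.4338, 0.1015, 0.237]
orientation: [-180.0, -0.0, -21.2]
force: [-0.1, 0.5, -2.1]
opening: 0.0276
gripper_force: 30.0
clock: 11.3
tool_pos: [0.4337, 0.1015, 0.237]
orientation: [180.0, -0.0, -51.2]
force: [0.8, 0.1, -1.9]
opening: 0.0278
gripper_force: 30.0
clock: 11.92
tool_pos: [0.4337, 0.1015, 0.237]
orientation: [180.0, -0.0, -81.2]
force: [-0.6, 0.2, -2.1]
opening: 0.028
gripper_force: 30.0
t 11.93 pos [0.4337 0.1015 0.237 ] rpy [180.   -0.  -81.2] F [-0.6  0.2 -2.1] open 0.028 gf 30.0 J [ 39.  10. -40.   0. -40. -30.]
need shift [0.04 0.16 0.08] turn [-0.   -0.   15.86]
```

```bash

python3 -m handwheel '[[-1,0,0,0,0,0,1],[-1,0,0,0,0,0,1],[-1,0,0,0,0,0,1],[-1,0,0,0,0,0,1],[-1,0,0,0,0,0,1]]'
python3 -m handwheel '[[-1,0,0,0,0,0,1],[-1,0,0,0,0,0,1],[-1,0,0,0,0,0,1],[-1,0,0,0,0,0,1],[-1,0,0,0,0,0,1]]'
python3 -m handwheel '[[-1,0,0,0,0,0,1],[-1,0,0,0,0,0,1],[-1,0,0,0,0,0,1],[-1,0,0,0,0,0,1],[-1,0,0,0,0,0,0.9]]'
python3 -m handwheel '[[-1,0,0,0,0,0,0],[-1,0,0,0,0,0,0]]'
python3 - <<'E'
from h import *
need(.43,-.06,.235,-176.6)
s=cam('top'); a=cv2.cvtColor(s['color'],cv2.COLOR_RGB2BGR)[150:350,220:460]; cv2.imwrite('pics/t3.png',cv2.resize(a,None,fx=3,fy=3,interpolation=cv2.INTER_CUBIC))
E
```

```text
clock: 12.55
tool_pos: [0.4337, 0.1015, 0.237]
orientation: [-180.0, -0.0, -111.2]
force: [-0.2, 0.4, -1.1]
opening: 0.0277
gripper_force: 30.0
clock: 13.18
tool_pos: [0.4337, 0.1015, 0.237]
orientation: [-180.0, -0.0, -141.2]
force: [-0.3, -0.0, -1.5]
opening: 0.0279
gripper_force: 30.0
clock: 13.8
tool_pos: [0.4337, 0.1015, 0.2369]
orientation: [-180.0, -0.0, -170.6]
force: [0.2, -0.3, -1.5]
opening: 0.0279
gripper_force: 30.0
clock: 14.05
tool_pos: [0.4335, 0.1015, 0.2371]
orientation: [-180.0, -0.0, -170.3]
force: [-0.1, 0.0, -1.7]
opening: 0.0278
gripper_force: 30.0
t 14.05 pos [0.4335 0.1015 0.2371] rpy [-180.    -0.  -170.3] F [-0.1  0.  -1.7] open 0.0278 gf 30.0 J [  39.   10.  -40.    0.  -40. -119.]
need shift [ 1.23 -6.34  0.08] turn [-0.   -0.    1.05]
```

View pics/t3.png

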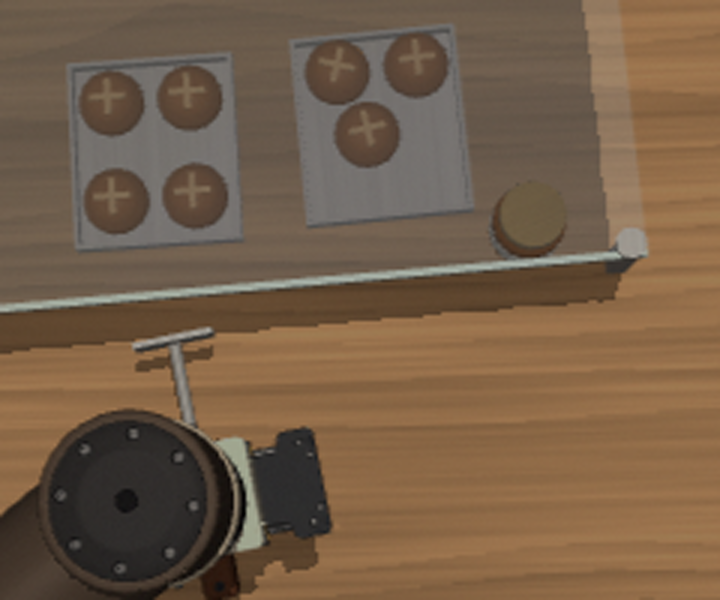

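The puller now points in, with blade ends at crop (134,347) and (213,331). The tray's near corners are unchanged at (307,226) and (473,209). I'll check the blade position against the pose.

```bash

python3 - <<'E'
from h import *
s=cam('top'); f=lambda u,v,z: ray(s,220+u/3,150+v/3,z)[:2]
for z in(.075,.085,.095):
    l,r=f(134,346,z),f(213,331,z); print(z,l,r,np.linalg.norm(l-r),(l+r)/2, np.degrees(np.arctan2(l[0]-r[0],r[1]-l[1])) )
o=get_obs(); print(o['tool_pos'][:2]+.1375*np.array([np.cos(np.radians(9.7)),np.sin(np.radians(9.7))]))
E
```

```text
0.075 [0.55984091 0.15502499] [0.5698313  0.09227668] 0.06353863660249678 [0.56483611 0.12365083] -170.95365217147514
0.085 [0.55878755 0.15365889] [0.56870242 0.09138493] 0.06305830989416933 [0.56374498 0.12252191] -170.9536521714751
0.095 [0.55773418 0.15229279] [0.56757353 0.09049319] 0.06257798318584186 [0.56265386 0.12139299] -170.9536521714752
[0.56899608 0.12469444]
```

```bash

python3 -m handwheel '[[-1,0,-0.5,0,0,0,0.5],[-1,0,-1,0.25,0,0,0.53],[-1,0,-1,0.2,0,0,0],[-1,0,-1,0,0,0,0],[-1,0,-1,0,0,0,0]]'
python3 -m handwheel '[[-1,0,-1,0,0,0,0],[-1,0,-0.7,0,0,0,0],[-1,0,0,0,0,0,0]]'
python3 -c "from h import *; need(.554,-.058,.224,-176.5)"
```

```text
clock: 14.78
tool_pos: [0.4427, -0.0119, 0.2258]
orientation: [-180.0, -0.0, -176.6]
force: [0.3, 1.1, -1.2]
opening: 0.0274
gripper_force: 30.0
clock: 15.15
tool_pos: [0.4451, -0.0542, 0.2258]
orientation: [-180.0, -0.0, -176.7]
force: [-0.6, 0.5, -2.6]
opening: 0.0277
gripper_force: 30.0
t 15.15 pos [ 0.4451 -0.0542  0.2258] rpy [-180.    -0.  -176.7] F [-0.6  0.5 -2.6] open 0.0277 gf 30.0 J [  18.   11.  -40.   -0.  -38. -105.]
need shift [-4.34 -0.4   0.07] turn [-0.   -0.   -0.04]
```

```bash

python3 -m handwheel '[[-1,-0.8,-0.2,0.05,0,0,0],[-1,-0.9,-0.2,0,0,0,0],[-1,-0.9,0,0,0,0,0],[-1,-0.9,0,0,0,0,0],[-1,-0.5,0,0,0,0,0]]'
python3 -m handwheel '[[-1,-0.3,0,0,0,0,0],[-1,0,0,0,0,0,0]]'
python3 - <<'E'
from h import *
need(.554,-.058,.224,-176.5)
s=cam('scene'); a=cv2.cvtColor(s['color'],cv2.COLOR_RGB2BGR)[160:360,190:430]; cv2.imwrite('pics/s4.png',cv2.resize(a,None,fx=3,fy=3,interpolation=cv2.INTER_CUBIC))
s=cam('top'); a=cv2.cvtColor(s['color'],cv2.COLOR_RGB2BGR)[150:270,270:450]; cv2.imwrite('pics/t4.png',cv2.resize(a,None,fx=4,fy=4,interpolation=cv2.INTER_CUBIC))
E
```

```text
clock: 15.78
tool_pos: [0.5467, -0.0565, 0.2245]
orientation: [-180.0, 0.0, -176.6]
force: [0.1, 0.1, -1.6]
opening: 0.0277
gripper_force: 30.0
clock: 16.02
tool_pos: [0.5532, -0.0563, 0.2245]
orientation: [180.0, -0.0, -176.6]
force: [-0.1, 0.6, -2.0]
opening: 0.0279
gripper_force: 30.0
t 16.02 pos [ 0.5532 -0.0563  0.2245] rpy [ 180.    -0.  -176.6] F [-0.1  0.6 -2. ] open 0.0279 gf 30.0 J [  14.   20.  -27.   -0.  -43. -101.]
need shift [-0.03 -0.07  0.02] turn [ 0.   -0.   -0.01]
```

View pics/t4.png

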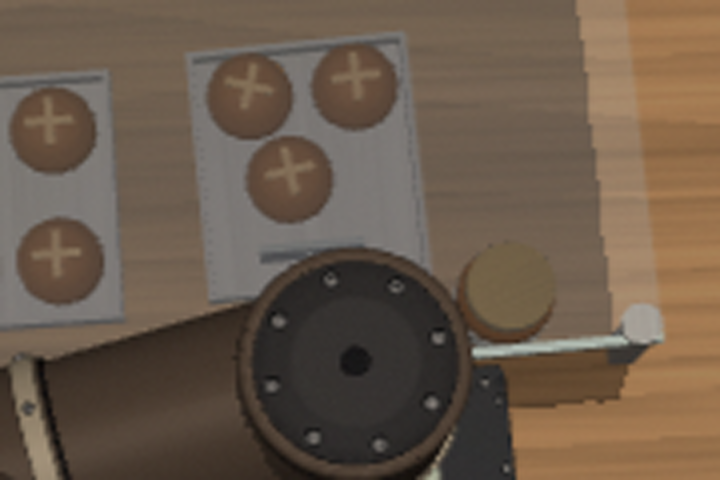

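The blade is seen through the glass inside the tray: far top edge from about (260,252), with bun3's front edge at row 222 and the tray's near-left corner at (210,302). I'll compute the gaps.

```bash

python3 - <<'E'
from h import *
s=cam('top'); f=lambda u,v,z: (ray(s,270+u/4,150+v/4,z)[:2]-[.6019,.0432])@np.array([[.9985,-.0547],[.0547,.9985]])
print('blade left far/near top',f(260,250,.072),f(260,262,.072)); print('mid-ish',f(310,247,.072))
print('tray corner',f(210,302,.018),'bun3 c',f(289,179,.046),'front silhouette z.03',f(292,222,.025))
E
```

```text
blade left far/near top [ 0.07716642 -0.06291976] [ 0.0698623  -0.06230101]
mid-ish [ 0.07636134 -0.09296928]
tray corner [ 0.05770031 -0.02926517] bun3 c [ 0.12503586 -0.08451596] front silhouette z.03 [ 0.10239675 -0.08441045]
```

View pics/s4.png

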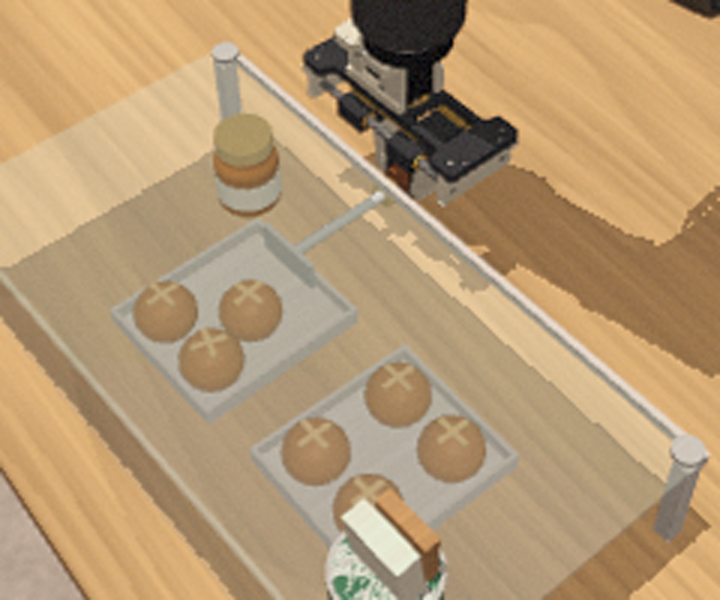

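The scene view confirms it: the blade hangs over the empty near part of the tray and the gripper is outside the glass. I'll move 4 mm deeper, lower, and draw back.

```bash

python3 -m handwheel '[[-1,-0.16,-0.05,0,0,0,0],[-1,0,0,0.4,0,0,0],[-1,0,0,0.4,0,0,0],[-1,0,0,0.3,0,0,0],[-1,0,0,0.2,0,0,0]]'
python3 -m handwheel '[[-1,0,0,0.1,0,0,0],[-1,0,0,0,0,0,0]]'
python3 -c "from h import *; need(.554,-.058,.1883,-176.5)"
```

```text
clock: 16.8
tool_pos: [0.5575, -0.0574, 0.194]
orientation: [-179.9, -0.0, -176.5]
force: [-15.2, 4.9, 43.9]
opening: 0.0278
gripper_force: 30.0
clock: 17.05
tool_pos: [0.5577, -0.0573, 0.1929]
orientation: [-180.0, 0.1, -176.4]
force: [-12.0, 2.0, 35.8]
opening: 0.0275
gripper_force: 30.0
t 17.05 pos [ 0.5577 -0.0573  0.1929] rpy [-1.800e+02  1.000e-01 -1.764e+02] F [-12.    2.   35.8] open 0.0275 gf 30.0 J [  14.   23.  -28.    0.  -39. -101.]
need shift [ 0.15 -0.02  0.18] turn [-0.01  0.02  0.01]
```

```bash

python3 -c "from h import *; o=get_obs(); print(o['force'],o['moment'])"
python3 -m handwheel '[[-1,0,0,-0.2,0,0,0],[-1,0,0,-0.1,0,0,0],[-1,0,0,0,0,0,0]]'
python3 - <<'E'
from h import *
o=get_obs(); print(o['force'],o['moment'])
s=cam('scene'); a=cv2.cvtColor(s['color'],cv2.COLOR_RGB2BGR)[170:290,240:400]; cv2.imwrite('pics/s5.png',cv2.resize(a,None,fx=5,fy=5,interpolation=cv2.INTER_CUBIC))
E
```

```text
[-12.00867431   1.96881707  35.7667927 ] [1.14072512 4.26384043 0.13074069]
clock: 17.42
tool_pos: [0.5573, -0.0574, 0.1967]
orientation: [-180.0, -0.0, -176.6]
force: [-0.4, 1.0, -1.4]
opening: 0.0276
gripper_force: 30.0
[-0.36892275  1.04223398 -1.43458146] [ 0.0335163  -0.1224267   0.02284801]
```

View pics/s5.png

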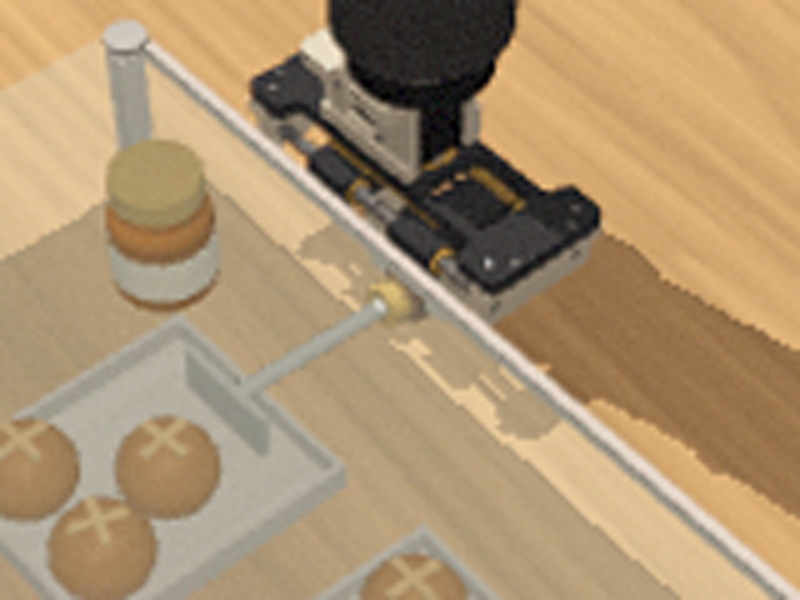

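```bash

python3 - <<'E'
from h import *
np.set_printoptions(precision=4,suppress=True)
s=cam('scene'); G=np.array([[.9985,-.0547],[.0547,.9985]])
g=lambda p:(p[:2]-[.6019,.0432])@G
for n,u,v in [('bl left-bottom',264,452),('bl left-top',269,425),('bl right-top',187,345),('bl right-bot',187,372),('rod at ferrule',375,304),('tray near-left top',343,466),('tray near-right top',180,322)]:
    print(n,[ (z,g(ray(s,240+u/5,170+v/5,z))) for z in (.0,.01,.02,.03,.04,.05)])
o=get_obs(); print('grasp',g(o['tool_pos']))
print(s['c'])
E
```

```text
bl left-bottom [(0.0, array([ 0.0775, -0.0736])), (0.01, array([ 0.082 , -0.0672])), (0.02, array([ 0.0865, -0.0608])), (0.03, array([ 0.091 , -0.0543])), (0.04, array([ 0.0955, -0.0479])), (0.05, array([ 0.1   , -0.0414]))]
bl left-top [(0.0, array([ 0.0642, -0.0862])), (0.01, array([ 0.0688, -0.0796])), (0.02, array([ 0.0735, -0.0731])), (0.03, array([ 0.0781, -0.0665])), (0.04, array([ 0.0828, -0.0599])), (0.05, array([ 0.0874, -0.0533]))]
bl right-top [(0.0, array([ 0.0633, -0.1595])), (0.01, array([ 0.068 , -0.1522])), (0.02, array([ 0.0726, -0.1448])), (0.03, array([ 0.0773, -0.1374])), (0.04, array([ 0.082 , -0.1301])), (0.05, array([ 0.0866, -0.1227]))]
bl right-bot [(0.0, array([ 0.075 , -0.1441])), (0.01, array([ 0.0796, -0.1369])), (0.02, array([ 0.0841, -0.1297])), (0.03, array([ 0.0886, -0.1225])), (0.04, array([ 0.0932, -0.1153])), (0.05, array([ 0.0977, -0.1081]))]
rod at ferrule [(0.0, array([-0.0344, -0.1154])), (0.01, array([-0.0287, -0.1085])), (0.02, array([-0.023 , -0.1017])), (0.03, array([-0.0172, -0.0948])), (0.04, array([-0.0115, -0.0879])), (0.05, array([-0.0058, -0.081 ]))]
tray near-left top [(0.0, array([ 0.0519, -0.0394])), (0.01, array([ 0.0566, -0.0333])), (0.02, array([ 0.0614, -0.0272])), (0.03, array([ 0.0662, -0.0212])), (0.04, array([ 0.071 , -0.0151])), (0.05, array([ 0.0758, -0.009 ]))]
tray near-right top [(0.0, array([ 0.0561, -0.1755])), (0.01, array([ 0.0609, -0.1679])), (0.02, array([ 0.0656, -0.1604])), (0.03, array([ 0.0703, -0.1529])), (0.04, array([ 0.0751, -0.1453])), (0.05, array([ 0.0798, -0.1378]))]
grasp [-0.05   -0.0981]
[1.0703 0.5968 0.933 ]
```

No force now, and the blade's lower edge triangulates at about 10-14 mm: below the 18 mm wall, and about 12 mm behind it. I'll draw gently at this height and watch the force.

```bash

python3 -m handwheel '[[-1,0.2,0,0.04,0,0,0],[-1,0.2,0,0,0,0,0],[-1,0.2,0,0,0,0,0]]'
python3 -m handwheel '[[-1,0.15,0,0,0,0,0],[-1,0.15,0,0,0,0,0]]'
python3 -c "from h import *; o=get_obs(); print(o['force'],o['moment'])"

```

```text
clock: 17.9
tool_pos: [0.5419, -0.0584, 0.196]
orientation: [-180.0, -0.0, -176.5]
force: [-0.5, 1.4, -2.3]
opening: 0.0276
gripper_force: 30.0
clock: 18.15
tool_pos: [0.5352, -0.0586, 0.1964]
orientation: [180.0, 0.1, -176.5]
force: [1.9, 0.2, -3.4]
opening: 0.0277
gripper_force: 30.0
[ 1.91978252  0.16041074 -3.41490779] [ 0.12365227 -0.87373816 -0.03454721]
```

```bash

python3 -m handwheel '[[-1,0.2,0,0,0,0,0],[-1,0.2,0,0,0,0,0],[-1,0.2,0,0,0,0,0],[-1,0.2,0,0,0,0,0]]'
cat > bun.py <<'E'
from h import *
def buns():
    s=cam('top'); old=cv2.imread('pics/top0.png'); im=cv2.cvtColor(s['color'],cv2.COLOR_RGB2BGR)
    out=[]
    for a in (old,im):
        h=cv2.cvtColor(a,cv2.COLOR_BGR2HSV); sub=a[150:240,305:390].astype(int)
        m=((sub[...,2]-sub[...,0])>38).astype(np.uint8)  # bun redness vs grey tray
        # restrict to circles
        g=cv2.cvtColor(a,cv2.COLOR_BGR2GRAY)[150:250,305:390]; g=cv2.resize(g,None,fx=4,fy=4,interpolation=cv2.INTER_CUBIC)
        c=cv2.HoughCircles(g,cv2.HOUGH_GRADIENT,1,60,param1=80,param2=22,minRadius=36,maxRadius=50)
        if c is None: print('none'); continue
        P=[(ray(s,305+u/4,150+v/4,.03)[:2]-[.6019,.0432])@np.array([[.9985,-.0547],[.0547,.9985]]) for u,v,r in c[0]]
        print(np.round(sorted(P,key=lambda p:p[0]),4).tolist())
buns()
E
python3 bun.py
```

```text
clock: 18.65
tool_pos: [0.5147, -0.06, 0.1963]
orientation: [180.0, 0.0, -176.5]
force: [3.4, 0.3, -1.7]
opening: 0.0276
gripper_force: 30.0
[[0.1291, -0.0839], [0.1829, -0.0647]]
[[0.1035, -0.0854], [0.1582, -0.1309]]
```

The tray follows (bun3 went 26 mm forward, 3.4 N pull). On with the draw.

```bash

python3 -m handwheel '[[-1,0.25,0,0,0,0,0],[-1,0.25,0,0,0,0,0],[-1,0.25,0,0,0,0,0],[-1,0.25,0,0,0,0,0],[-1,0.25,0,0,0,0,0]]'
python3 -m handwheel '[[-1,0.25,0,0,0,0,0],[-1,0.25,0,0,0,0,0],[-1,0.25,0,0,0,0,0],[-1,0.25,0,0,0,0,0],[-1,0.25,0,0,0,0,0]]'
python3 -m handwheel '[[-1,0.2,0,0,0,0,0],[-1,0.1,0,0,0,0,0],[-1,0,0,0,0,0,0],[-1,0,0,0,0,0,0]]'
python3 - <<'E'
from h import *
need(.43,.1,.23,-176.5)
s=cam('top'); a=cv2.cvtColor(s['color'],cv2.COLOR_RGB2BGR)[160:320,250:450]; cv2.imwrite('pics/t6.png',cv2.resize(a,None,fx=3.75,fy=3.75,interpolation=cv2.INTER_CUBIC))
E
```

```text
clock: 19.32
tool_pos: [0.4834, -0.0619, 0.1962]
orientation: [-180.0, 0.0, -176.5]
force: [2.3, 0.6, -1.9]
opening: 0.0279
gripper_force: 30.0
clock: 19.95
tool_pos: [0.4522, -0.0638, 0.1962]
orientation: [180.0, 0.0, -176.5]
force: [2.6, -0.5, -2.2]
opening: 0.0278
gripper_force: 30.0
clock: 20.45
tool_pos: [0.4448, -0.0643, 0.196]
orientation: [-180.0, -0.1, -176.6]
force: [0.6, 0.6, -0.9]
opening: 0.0275
gripper_force: 30.0
t 20.45 pos [ 0.4448 -0.0643  0.196 ] rpy [-1.800e+02 -1.000e-01 -1.766e+02] F [ 0.6  0.6 -0.9] open 0.0275 gf 30.0 J [  17.   14.  -42.   -0.  -34. -104.]
need shift [ 0.2   6.59 -1.36] turn [-0.   -0.01 -0.01]
```

```bash

python3 -m handwheel '[[-1,0.2,0,0,0,0,0],[-1,0.2,0,0,0,0,0],[-1,0.05,0,0,0,0,0],[-1,0,0,0,0,0,0]]'
python3 -m handwheel '[[-1,-0.3,0,0,0,0,0],[-1,0,0,-0.3,0,0,0],[-1,0,0,-0.6,0,0,0],[-1,0,0,-0.7,0,0,0],[-1,0,0,-0.4,0,0,0]]'
python3 -m handwheel '[[-1,0,0,0,0,0,0],[-1,0,0,0,0,0,0]]'
python3 bun.py
python3 -c "
from h import *; need(.435,.12,.246,-176.5)"
```

```text
clock: 21.0
tool_pos: [0.4336, -0.0649, 0.1962]
orientation: [-180.0, -0.0, -176.5]
force: [1.0, 0.4, -1.7]
opening: 0.0279
gripper_force: 30.0
clock: 21.62
tool_pos: [0.4414, -0.0644, 0.2472]
orientation: [180.0, 0.0, -176.6]
force: [-0.6, -0.8, -1.7]
opening: 0.0275
gripper_force: 30.0
clock: 21.88
tool_pos: [0.4411, -0.0645, 0.2458]
orientation: [180.0, -0.0, -176.6]
force: [0.2, 0.7, -1.3]
opening: 0.0279
gripper_force: 30.0
[[0.1291, -0.0839], [0.1829, -0.0647]]
[[0.0757, -0.0631], [0.0779, -0.1316]]
t 21.93 pos [ 0.441  -0.0645  0.2456] rpy [-1.800e+02 -1.000e-01 -1.766e+02] F [ 0.3  1.  -1.5] open 0.0281 gf 30.0 J [  17.    9.  -39.   -0.  -42. -104.]
need shift [-0.2   7.38 -0.02] turn [-0.   -0.01 -0.01]
```

```bash

python3 -m handwheel '[[-1,0,0.5,0,0,0,0],[-1,0,1,0,0,0,0],[-1,0,1,0,0,0,0],[-1,0,1,0,0,0,0],[-1,0,1,0,0,0,0]]'
python3 -m handwheel '[[-1,0,1,0,0,0,0],[-1,0,1,0,0,0,0],[-1,0,0.6,0,0,0,0],[-1,0,0,0.5,0,0,0],[-1,0,0,0.7,0,0,0]]'
python3 -m handwheel '[[-1,0,0,0.5,0,0,0],[-1,0,0,0.15,0,0,0],[-1,0,0,0,0,0,0]]'
python3 -c "
from h import *; need(.435,.12,.1835,-176.5)"
```

```text
clock: 22.55
tool_pos: [0.4343, 0.0492, 0.2458]
orientation: [-180.0, -0.0, -176.5]
force: [0.1, -0.4, -2.2]
opening: 0.0279
gripper_force: 30.0
clock: 23.18
tool_pos: [0.4304, 0.1126, 0.2154]
orientation: [180.0, 0.0, -176.5]
force: [-0.5, 0.4, -1.8]
opening: 0.0273
gripper_force: 30.0
clock: 23.55
tool_pos: [0.4307, 0.1125, 0.1997]
orientation: [-180.0, -0.0, -176.6]
force: [-0.3, 0.0, -1.2]
opening: 0.0279
gripper_force: 30.0
t 23.55 pos [0.4307 0.1125 0.1997] rpy [-180.    -0.  -176.6] F [-0.3  0.  -1.2] open 0.0279 gf 30.0 J [  40.   14.  -42.    0.  -34. -127.]
need shift [-0.19  0.29  0.65] turn [-0.   -0.01 -0.01]
```

```bash

python3 -m handwheel '[[-1,0,0,0.15,0,0,0],[-1,0,0,0.1,0,0,0],[-1,0,0,0,0,0,0]]'
python3 -m handwheel '[[-1,0,0,0.1,0,0,0],[-1,0,0,0.1,0,0,0],[-1,0,0,0,0,0,0]]'
python3 -m handwheel '[[-1,0,0,0.08,0,0,0],[-1,0,0,0.05,0,0,0],[-1,0,0,0,0,0,0]]'
```

```text
clock: 23.92
tool_pos: [0.4306, 0.1128, 0.1936]
orientation: [180.0, 0.0, -176.5]
force: [-1.1, -0.2, -2.2]
opening: 0.0279
gripper_force: 30.0
clock: 24.3
tool_pos: [0.4313, 0.1132, 0.1899]
orientation: [180.0, 0.1, -176.5]
force: [-2.9, -1.5, 17.5]
opening: 0.0272
gripper_force: 30.0
clock: 24.68
tool_pos: [0.4318, 0.1132, 0.1881]
orientation: [180.0, 0.2, -176.4]
force: [-7.2, -4.3, 39.6]
opening: 0.0282
gripper_force: 30.0
```

```bash

python3 -m handwheel '[[-1,0,0,-0.1,0,0,0],[-1,0,0,0,0,0,0],[-0.2,0,0,0,0,0,0],[-0.2,0,0,0,0,0,0]]'
python3 -m handwheel '[[0.2,0,0,0,0,0,0],[0.6,0,0,0,0,0,0],[1,0,0,0,0,0,0],[1,0,0,0,0,0,0],[1,0,0,0,0,0,0]]'
python3 -m handwheel '[[1,0,0,-0.5,0,0,0],[1,0,0,-1,0,0,0],[1,0,0,-1,0,0,0],[1,0,0,-1,0,0,0],[1,0,0,-1,0,0,0]]'
python3 -m handwheel '[[1,-0.5,1,-1,0,0,0],[1,0,1,-1,0,0,0],[1,0,1,-1,0,0,0],[1,0,1,0,0,0,0],[1,0,1,0,0,0,0]]'
python3 -m handwheel '[[1,0,1,0,0,0,0],[1,0,1,0,0,0,0],[1,0,1,0,0,0,0],[1,0,1,0,0,0,0],[1,0,0,0,0,0,0]]'
python3 - <<'E'
from h import *
s=cam('top'); a=cv2.cvtColor(s['color'],cv2.COLOR_RGB2BGR)[160:340,200:440]; cv2.imwrite('pics/t7.png',cv2.resize(a,None,fx=3.3,fy=3.3,interpolation=cv2.INTER_CUBIC))
E
```

```text
clock: 25.18
tool_pos: [0.4305, 0.1127, 0.1876]
orientation: [-180.0, -0.0, -176.6]
force: [-0.7, 0.2, -0.8]
opening: 0.0347
gripper_force: 0.0
clock: 25.8
tool_pos: [0.4307, 0.1128, 0.1879]
orientation: [180.0, 0.0, -176.5]
force: [0.0, -1.1, -0.1]
opening: 0.0796
gripper_force: 0.0
clock: 26.42
tool_pos: [0.4305, 0.1126, 0.3022]
orientation: [180.0, 0.0, -176.5]
force: [0.8, 0.1, 0.7]
opening: 0.0876
gripper_force: 0.0
clock: 27.05
tool_pos: [0.4353, 0.2388, 0.3769]
orientation: [179.9, 0.1, -176.5]
force: [0.3, -0.4, 0.5]
opening: 0.0874
gripper_force: 0.0
clock: 27.68
tool_pos: [0.4295, 0.3402, 0.375]
orientation: [-180.0, -0.0, -176.5]
force: [-0.2, -0.5, 0.0]
opening: 0.0879
gripper_force: 0.0
```

View pics/t7.png

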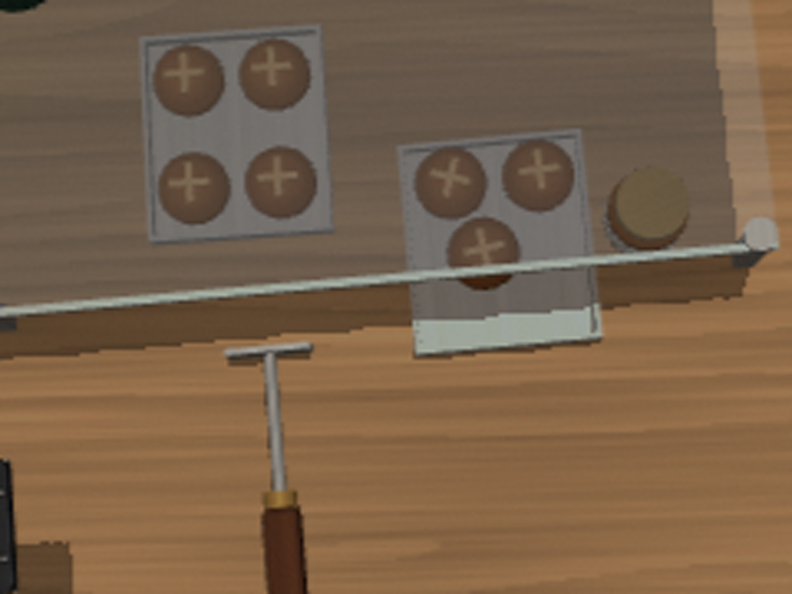

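The puller lies flat, handle towards the robot, with its blade at (268,350). The tray stands square with its near edge from (416,355) to (601,339), three buns on it, and the full tray and jar are unmoved. I'll check the edge and hand in.

```bash

python3 - <<'E'
from h import *
s=cam('top'); g=lambda u,v,z:(ray(s,200+u/3.3,160+v/3.3,z)[:2]-[.6019,.0432])@np.array([[.9985,-.0547],[.0547,.9985]])
a,b=g(416,355,.018),g(601,339,.018); print(a,b,g(268,350,.03))
if -.07<(a+b)[0]/2<-.03: print(close_job())
E
```

```text
[-0.04792232 -0.02947625] [-0.04773028 -0.16797754] [-0.03605682  0.07944662]
the job is handed in; nothing more can be done
None
```

I handed the job in at about 28 s. By the last top view, the tray stands square about 48 mm out in front of the glass with its three buns on it, and the puller lies flat in front of the glass beside it, handle towards the robot; the full tray and jar look unmoved, but no verdict came back.

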